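Draw two plates together with a turnbuckle puller

TASK

Draw the two weld plates on the green puller together until they all but meet: swing the lever on its turnbuckle sleeve from the robot's side up over the top and down to the far side, as far as it goes, then let go. Leave the orange puller as it is set.

Things in the scene. Friction and masses are not known exactly. Their poses are not given: they have to be found in the camera images.
- green_knob (a point): Centre of the green barrel knob (24 mm long, along the sleeve; 28 mm across) on the green puller's 9 mm lever, 90 mm from the axis of the level turnbuckle sleeve it turns. The lever starts 30 to 50 degrees from upright, leaning to the robot, and swings over the top to a stop 50 degrees past upright, where the plates are drawn in. Stiff: 2 to 3 N at the knob, friction only; it stays where left.
- green_puller_left_edge (a point): Left plate (100 x 50 x 6 mm, grey steel) of the green puller: middle of its inner top edge, 24 mm above the table. It rides on a slide pulled by one threaded end. Axes: y along the sleeve, from right plate to left; x level, square to it, away from the robot; z up. The puller (bed 110 x 160 mm) is bolted down in one of two places, turned up to 14 degrees.
- green_puller_right_edge (a point): The same point of the right plate. The distance between the two points is the gap: 28 mm with the lever 50 degrees to the robot's side, 2 mm at the far stop, falling evenly with the lever's angle; both plates move in equally. The sleeve's axis runs 31 mm above these points; the lever stands at the sleeve's middle, above their midpoint.
- orange_knob (a point): Centre of the orange barrel knob on the lever of the orange puller, same make and size, bolted down beside the green one, its lever at any angle. Not to be moved. Beware: to the robot's right of the table, outside both pullers, a pipe stand with a long bar reaches towards the robot some 0.35 m above the table; pass it high up and close in, or over the middle of the table.

How it is judged:
At the end, for the whole second after the job is handed in: The gap between the two plates on the green puller is under 6 mm, and the orange puller's knob is within 15 mm of where it stood (distance between green_puller_left_edge and green_puller_right_edge below 0.006 m and distance of orange_knob from where it was at the start of the episode below 0.015 m); the robot touches nothing.
It fails at once if the orange puller's lever was moved by more than 15 mm (distance of orange_knob from where it was at the start of the episode above 0.015 m).
It also fails if it takes over 40 s, if anything falls off the work surface, if the arm or the gripper's body presses on something with over 40 N, if the wrist force passes 120 N, or if a joint passes its speed limit or range.

ROBOT

A 7-joint arm with a two-finger parallel gripper is mounted at the origin on a cart in front of the work surface, level with it; the furniture and walls round the work are solid. World frame = base frame: x ahead of the robot, y to its left, z up, the work surface at z = 0. Lengths are in m, angles in rad, forces in N, time in s.
With the tool pointing down it reaches from about 0.425 to 0.875 m from the base axis. Payload 4.7 kg.
Tool frame: the origin (TCP) lies midway between the tips of the shut fingers; the grasp point (between the pads) lies 19 mm behind it; z points along the fingers, y is the line along which they close (so a half turn about z gives the same grasp; the last joint's range is limited). The gripper opens to 87 mm and grips with 3 to 60 N. Pads are 19 mm wide; open, the fingers measure 117 mm over their backs; the gripper's body (75 mm by 190 mm) begins 51 mm behind the grasp point.
Start: joints at [-1.232, 0.321, -0.07, 1.45, 0.023, 1.371, -0.057], TCP at [0.207, 0.616, 0.223] pointing down, gripper open.
Joint ranges: [-2.86, 2.86], [-0.3, 2.09], [-1.38, 1.24], [0.06, 2.45], [-1.56, 4.7], [0.09, 2.05], [-2.69, 2.69]. Speed limits (rad/s): [2.57, 2.57, 3.14, 3.14, 3.14, 3.14, 3.14].

INTERFACE

Orientations are given as a rotation vector (axis times angle).
In Python, from bench import ctrl, get_image, calibration gives the robot as it stands.
- The arm moves only by the tool apply_moves, never from a script. Its arguments are lists of equal length, an entry for each row: "dp": the shift along the tool's x, y, z in m, a list of three; "twist": the turn, a rotation vector about the tool's x, y, z in rad, a list of three; "fingers": the closure, from 0 (fully open) to 1 (shut). In form: {"dp": [[dx, dy, dz], ...], "twist": [[ax, ay, az], ...], "fingers": [fingers, ...]}. A call has 1 to 10 rows; each row shifts and turns the commanded pose from where the row before left it, along the tool's axes as they then stand; what a row does not reach is not made up. A row lasts 1/10 s, in which the tool goes at most 50 mm and 8.59 degrees, less where a joint would pass 70% of its speed; a pose out of reach is approached as far as the arm can. A call is refused whole if a number of a shift passes 0.05 or a number of a turn 0.15, either way. A call with a gripper value outside its range is refused whole. The fingers move at their own pace and stop on an object; "newtons" is the grip in N (left out, the last holds). Time passes only in rows, so rows that do not move let the fingers close. It gives the time, the measured TCP pose, the force, the opening and the grip force at its end, in the units of the state.
- ctrl.get_state(): the state, without advancing time (a new reading comes with each control period).
- get_image(name): name is "scene" or "top"; returns the picture (384x512x3 uint8, red, green, blue); there is no depth.
- calibration(name): a dict with "fx", "fy", "cx", "cy" (pixels), "k1" (the pictures are not rectified: a ray, as slopes to the right and down, at radius r is drawn at 1 + k1 r^2 times it, then the intrinsics apply), "eye" and "attitude" of the camera in the world. Camera axes: x right, y up, looking along -z (the intrinsics and any distortion apply to the point x, -y, -z); pixel columns grow to the right and rows downward; lengths in m; the calibration is good to about 2 mm. A picture is of the moment at which its call begins. calibration takes no time and is no camera call.
- ctrl.close_job(): hands the job in; it is judged then, once.
The state is a dict: "time": time; "joint_positions": joint angles; "qd": joint speeds; "joint_torque": joint torques, N m; "position": TCP position; "tool_rot": TCP orientation; "ft_force": force on the tool from outside, world axes, zero at the start; "torque": the same for the moment, N m; "grip_width": opening from 0.0 (shut) to 1.0 (fully open); "grip_force": force on a finger pad.
Only numpy, scipy, OpenCV 4.12 (cv2) and the standard library are available. Lean on these libraries where they do the work, as an engineer would, in place of code of your own. Each camera call takes 0.05 s, during which the arm holds its last target. There are 200 camera calls.

## Working session

There is one attempt and no reset: what is moved stays moved. The work goes in short steps, Python scripts to look and compute and a tool call to move; the robot and the scene stay as the last step left them, time stands still between calls to the robot, and variables do not carry over. Pictures are saved under pics/ and viewed, at most 10 in all, crops included, and the job is handed in when it is done.

Besides the shell and the picture viewer there is one more tool, called after "Request:" as name(argument=value, ...) on one line, values as JSON. apply_moves: Moves the arm, as the interface text tells. Its arguments: {"type":"object","properties":{"dp":{"type":"array"},"twist":{"type":"array"},"fingers":{"type":"array"},"newtons":{"type":"number"}},"required":["dp","twist","fingers"]}

```bash
mkdir -p pics
python3 - <<'E'
from bench import ctrl,get_image,calibration
import cv2
for n in("scene","top"):
    im=get_image(n); cv2.imwrite(f"pics/{n}0.png",im[:,:,::-1]); print(n,calibration(n))
s=ctrl.get_state(); print(s)
E
```

```text
scene {'fx': 470.6183730107118, 'fy': 470.6183730107118, 'cx': 255.26190583699125, 'cy': 191.71471478629888, 'k1': -0.17097106593015707, 'eye': array([-0.01552489, -0.56709529,  0.46591556]), 'attitude': array([ 1.06466827, -0.43364419, -0.65365383])}
top {'fx': 395.0234155050022, 'fy': 395.0234155050022, 'cx': 257.5573390319343, 'cy': 192.35282024016897, 'k1': 0.011308540284893698, 'eye': array([ 0.40128876, -0.0104174 ,  0.94173848]), 'attitude': array([ 0.1193842 , -0.08137363, -1.57886871])}
{'time': 0.1, 'joint_positions': array([-1.23188197,  0.32174848, -0.07007203,  1.45155415,  0.02260731,
        1.37079509, -0.05688828]), 'qd': array([-0.00126052, -0.00074254, -0.00024138, -0.00304179,  0.00053831,
        0.00136223,  0.00078442]), 'joint_torque': array([-6.96759412e-05, -4.92571521e+01, -4.05682605e-01, -3.13399565e+01,
       -6.40470581e-02,  3.94222455e-02,  7.92554306e-05]), 'position': array([0.20733445, 0.61552374, 0.22157047]), 'tool_rot': array([-5.07903865e-01, -3.10008627e+00,  2.68538533e-03]), 'ft_force': array([-1.30591376, -0.96159262, -0.47280376]), 'torque': array([-0.04903314,  0.00165494,  0.04006952]), 'grip_force': 0.0, 'grip_width': 1.0010464054610997}
```

View pics/scene0.png

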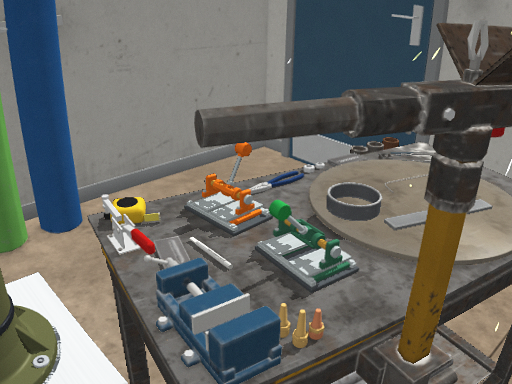

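View pics/top0.png

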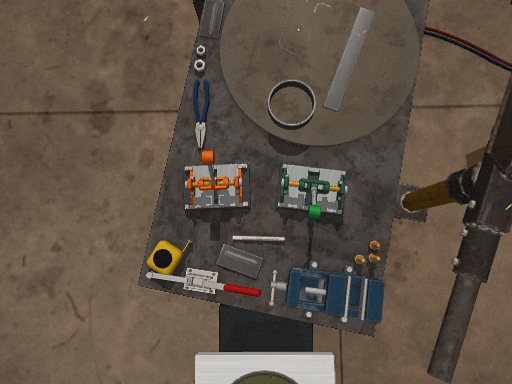

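The scene view shows the green knob at (280,210) and the orange knob at (243,149). In the top view they are at (314,212) and (208,157), with green on the robot's right. Next I'll triangulate the knobs and look closer.

```bash
cat > h.py <<'E'
import numpy as np,cv2
from scipy.spatial.transform import Rotation as R
from bench import ctrl,get_image,calibration
def ray(n,p):
    c=calibration(n); K=np.array([[c['fx'],0,c['cx']],[0,c['fy'],c['cy']],[0,0,1]])
    u=cv2.undistortPoints(np.array([[p]],float),K,np.array([c['k1'],0,0,0,0]))[0,0]
    d=R.from_rotvec(c['attitude']).apply([u[0],-u[1],-1]); return np.array(c['eye']),d/np.linalg.norm(d)
def plane(n,p,z):
    e,d=ray(n,p); return e+d*(z-e[2])/d[2]
def tri(p,q):
    a,u=ray("scene",p); b,v=ray("top",q)
    st=np.linalg.lstsq(np.c_[u,-v],b-a,rcond=None)[0]; x,y=a+u*st[0],b+v*st[1]
    return (x+y)/2,np.linalg.norm(x-y)
def blobs(im,lo,hi,amin=25):
    m=cv2.inRange(cv2.cvtColor(im,cv2.COLOR_RGB2HSV),lo,hi)
    n,l,s,c=cv2.connectedComponentsWithStats(m)
    return [(s[i].tolist(),c[i].round(1).tolist()) for i in range(1,n) if s[i,4]>=amin]
E
python3 - <<'E'
from h import *
for n,b in(("scene",(180,130,190,170)),("top",(175,135,190,90))):
    im=cv2.imread(f"pics/{n}0.png")
    print(n,'green',blobs(im[:,:,::-1].copy(),(50,150,110),(75,255,255)),'orange',blobs(im[:,:,::-1].copy(),(5,180,130),(14,255,255)))
    x,y,w,h=b; cv2.imwrite(f"pics/{n}0c.png",cv2.resize(im[y:y+h,x:x+w],None,fx=4,fy=4,interpolation=cv2.INTER_CUBIC) if n=="top" else cv2.resize(im[y:y+150,x:x+w],None,fx=4,fy=4,interpolation=cv2.INTER_CUBIC))
E
```

```text
scene green [([270, 200, 19, 14, 131], [277.2, 205.5])] orange [([235, 142, 17, 15, 184], [242.7, 148.8]), ([202, 174, 52, 41, 640], [226.3, 192.1]), ([230, 209, 31, 16, 133], [245.5, 217.1])]
top green [([309, 205, 12, 10, 86], [314.8, 209.0])] orange [([202, 151, 11, 10, 110], [207.0, 155.5]), ([238, 169, 4, 9, 25], [239.4, 172.7]), ([198, 177, 30, 12, 177], [213.0, 182.7]), ([234, 176, 4, 11, 34], [235.9, 180.9]), ([188, 178, 3, 11, 32], [189.0, 182.8]), ([239, 187, 3, 15, 34], [240.3, 194.2])]
```

View pics/scene0c.png

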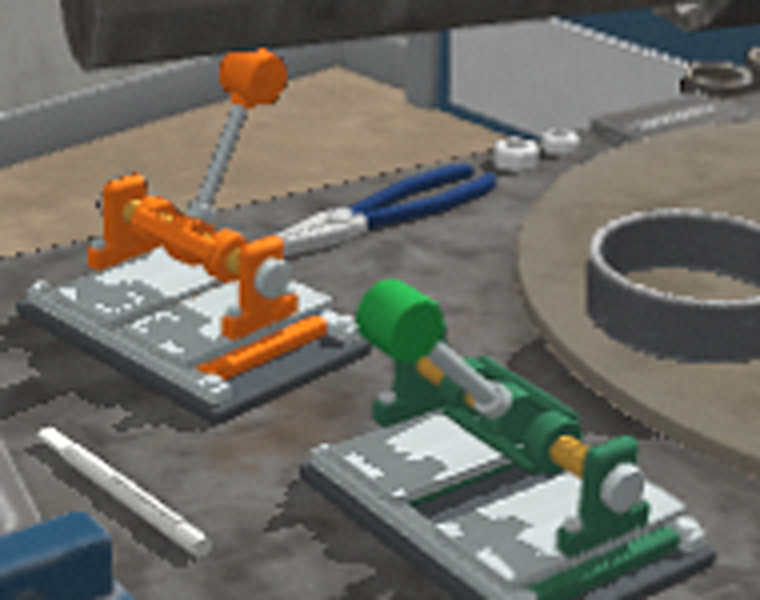

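View pics/top0c.png

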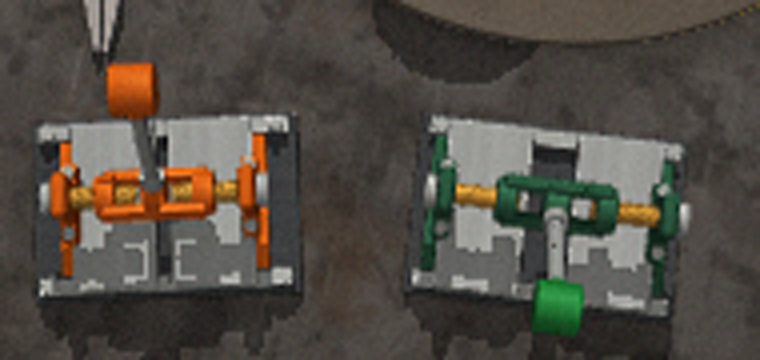

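The crops show the green knob at scene (280.5,210) and top (314.5,211.8). The sleeve's end bolts are at top (282.8,183) and (346.2,189.2). The orange knob is at top (208,157.5), leaning away from the robot.

Run:
```python
from h import *
k,e=tri((280.5,210),(314.5,211.8)); o,eo=tri((242.8,149.5),(208,157.2))
print('knob',k,e,'orange',o,eo)
a=plane("top",(282.8,183),.055);b=plane("top",(346.2,189.2),.055)
y=(a-b)/np.linalg.norm(a-b); x=np.cross(y,[0,0,1]); m=(a+b)/2
print(a,b,'mid',m,'x',x,'yaw',np.degrees(np.arctan2(x[1],x[0])))
d=k-m; print('rel',d@x,d@y,d[2],np.hypot(d@x,d[2]),'ang',np.degrees(np.arctan2(d@x,d[2])))
oa=plane("top",(186,183.2),.055);ob=plane("top",(240.6,182),.055);print(oa,ob)
# bar of pipe stand
for p in((440,375),(470,235)): print(plane("top",p,.37))
```

```text
knob [ 0.46631581 -0.11046543  0.11861019] 0.004009503167898303 orange [0.58240604 0.11141128 0.13016577] 0.00278617993202315
[ 0.53590698 -0.04689376  0.055     ] [ 0.51996727 -0.1892213   0.055     ] mid [ 0.52793713 -0.11805753  0.055     ] x [ 0.99378714 -0.11129743  0.        ] yaw -6.390111860377402
rel -0.06208344816515554 0.0006866413402807013 0.06361019169852486 0.08888538138523475 ang -44.3040884223695
[0.53823674 0.17354338 0.055     ] [0.53942291 0.04889176 0.055     ]
[ 0.22187479 -0.2423212   0.37      ]
[ 0.41021969 -0.29730534  0.37      ]
```

The knob sits 89 mm from the axis at −44°, which agrees with the given 90 mm. The yaw is −6.4°. First I'll align the tool's y with the sleeve and lift.

Request:
apply_moves(dp=[[0,0,-0.025],[0,0,-0.025],[0,0,-0.02],[0,0,0]], twist=[[0,0,-0.107],[0,0,-0.106],[0,0,0],[0,0,0]], fingers=[0,0,0,0], newtons=15)

```text
time: 0.5
position: [0.2078, 0.6173, 0.2956]
tool_rot: [0.176, 3.135, 0.008]
ft_force: [-0.0, 0.2, 0.8]
grip_width: 1.001
grip_force: 0.0
```

```bash
cat >> h.py <<'E'
def to(*pts):
    s=ctrl.get_state(); T=R.from_rotvec(s['tool_rot']); p=np.array(s['position'])
    print(s['time'],p.round(4),'axes',T.as_matrix().T.round(3).tolist(),np.round(s['ft_force'],1),s['grip_width'],s['grip_force'])
    for q in pts: print(q,'tool dp',T.inv().apply(np.array(q)-p).round(4)); p=np.array(q)
E
python3 - <<'E'
from h import *
to((.50,.25,.29),(.466,-.11,.20),(.466,-.11,.10))
E
```

```text
0.5 [0.2078 0.6173 0.2956] axes [[-0.994, 0.112, -0.001], [0.112, 0.994, 0.005], [0.001, 0.005, -1.0]] [-0.   0.2  0.8] 1.0010498236169494 0.0
(0.5, 0.25, 0.29) tool dp [-0.3314 -0.3323  0.0043]
(0.466, -0.11, 0.2) tool dp [-0.0064 -0.362   0.0882]
(0.466, -0.11, 0.1) tool dp [ 0.0001 -0.0005  0.1   ]
```

Request:
apply_moves(dp=[[-0.033,-0.033,0],[-0.033,-0.033,0],[-0.033,-0.033,0],[-0.033,-0.033,0],[-0.033,-0.033,0],[-0.033,-0.033,0],[-0.033,-0.033,0],[-0.033,-0.033,0],[-0.033,-0.033,0],[-0.033,-0.033,0]], twist=[[0,0,0],[0,0,0],[0,0,0],[0,0,0],[0,0,0],[0,0,0],[0,0,0],[0,0,0],[0,0,0],[0,0,0]], fingers=[0,0,0,0,0,0,0,0,0,0])

```text
time: 1.5
position: [0.499, 0.2493, 0.2912]
tool_rot: [-0.176, -3.135, 0.001]
ft_force: [0.5, 1.2, -0.2]
grip_width: 0.999
grip_force: 0.0
```

Request:
apply_moves(dp=[[0,-0.036,0],[0,-0.036,0],[0,-0.036,0],[0,-0.036,0],[0,-0.036,0],[0,-0.036,0.01],[0,-0.036,0.02],[0,-0.036,0.02],[0,-0.036,0.02],[0,-0.036,0.02]], twist=[[0,0,0],[0,0,0],[0,0,0],[0,0,0],[0,0,0],[0,0,0],[0,0,0],[0,0,0],[0,0,0],[0,0,0]], fingers=[0,0,0,0,0,0,0,0,0,0])

```text
time: 2.5
position: [0.4572, -0.1077, 0.2006]
tool_rot: [-0.175, -3.135, -0.0]
ft_force: [0.4, -0.2, 0.1]
grip_width: 1.001
grip_force: 0.0
```

Run:
```python
from h import *
to((.466,-.11,.20),(.466,-.11,.10))
im=get_image("scene"); cv2.imwrite("pics/s1.png",im[:,:,::-1]); im=get_image("top"); cv2.imwrite("pics/t1.png",im[:,:,::-1])
```

```text
2.5 [ 0.4572 -0.1077  0.2006] axes [[-0.994, 0.112, 0.001], [0.112, 0.994, 0.0], [-0.001, 0.0, -1.0]] [ 0.4 -0.2  0.1] 1.0010886342648926 0.0
(0.466, -0.11, 0.2) tool dp [-0.009  -0.0013  0.0006]
(0.466, -0.11, 0.1) tool dp [-0.0001 -0.      0.1   ]
```

View pics/s1.png

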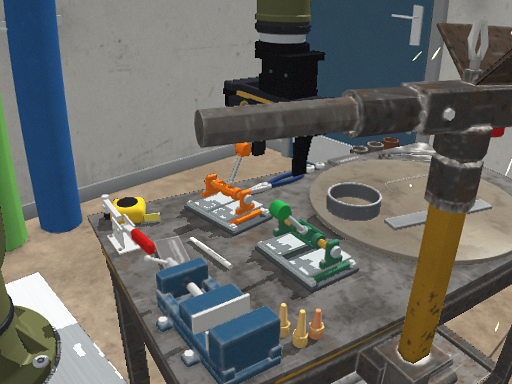

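The scene view shows the open gripper above the green knob (fingers near x≈258–300, knob at 280,210), clear of the bar. I'll descend and close.

Request:
apply_moves(dp=[[-0.009,-0.001,0.02],[0,0,0.02],[0,0,0.02],[0,0,0.02],[0,0,0.02],[0,0,0]], twist=[[0,0,0],[0,0,0],[0,0,0],[0,0,0],[0,0,0],[0,0,0]], fingers=[0,0,0,0,0,0])

```text
time: 3.2
position: [0.4646, -0.1073, 0.0995]
tool_rot: [-0.174, -3.13, 0.0]
ft_force: [-0.6, 0.3, -0.8]
grip_width: 0.998
grip_force: 0.0
```

Request:
apply_moves(dp=[[0,0,0],[0,0,0],[0,0,0],[0,0,0],[0,0,0],[0,0,0],[0,0,0],[0,0,0]], twist=[[0,0,0],[0,0,0],[0,0,0],[0,0,0],[0,0,0],[0,0,0],[0,0,0],[0,0,0]], fingers=[0.5,0.6,0.7,0.8,0.8,0.8,0.8,0.8], newtons=15)

```text
time: 4.0
position: [0.4673, -0.1084, 0.1026]
tool_rot: [0.175, 3.137, 0.0]
ft_force: [0.5, -0.1, 0.4]
grip_width: 0.355
grip_force: 0.0
```

Run:
```python
from h import *
to()
im=get_image("scene"); cv2.imwrite("pics/s2.png",cv2.resize(im[90:240,180:370,::-1],None,fx=4,fy=4,interpolation=cv2.INTER_CUBIC))
```

```text
4.0 [ 0.4673 -0.1084  0.1026] axes [[-0.994, 0.112, -0.0], [0.112, 0.994, 0.0], [0.0, 0.0, -1.0]] [ 0.5 -0.1  0.4] 0.35504671363387985 0.0
```

View pics/s2.png

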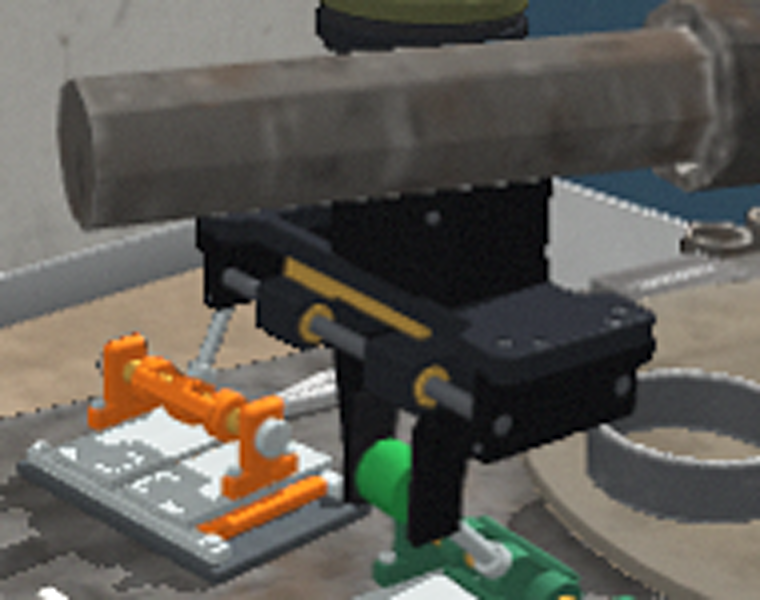

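The knob lies between the fingers, which have not finished closing (31 mm against the 24 mm knob). I'll keep closing.

Request:
apply_moves(dp=[[0,0,0],[0,0,0],[0,0,0],[0,0,0],[0,0,0]], twist=[[0,0,0],[0,0,0],[0,0,0],[0,0,0],[0,0,0]], fingers=[0.85,0.9,0.9,0.9,0.9], newtons=20)

```text
time: 4.55
position: [0.4673, -0.1084, 0.1025]
tool_rot: [0.176, 3.137, 0.0]
ft_force: [0.3, 0.0, -0.0]
grip_width: 0.275
grip_force: 20.0
```

Run:
```python
from h import *
to()
m=np.array([.528,-.118,.055]); x=np.array([.9938,-.1113,0])
a=np.radians(np.r_[-44.3,np.arange(-34,53,9.6),54]); X,Z=.09*np.sin(a),.09*np.cos(a)
print(np.c_[np.degrees(a)[1:],-np.diff(X),-np.diff(Z)].round(4).tolist())
```

```text
4.55 [ 0.4673 -0.1084  0.1025] axes [[-0.994, 0.112, -0.0], [0.112, 0.994, 0.0], [0.0, 0.0, -1.0]] [ 0.3  0.  -0. ] 0.27499364381870023 19.988933647982776
[[-34.0, -0.0125, -0.0102], [-24.4, -0.0131, -0.0073], [-14.8, -0.0142, -0.0051], [-5.2, -0.0148, -0.0026], [4.4, -0.0151, -0.0001], [14.0, -0.0149, 0.0024], [23.6, -0.0143, 0.0049], [33.2, -0.0132, 0.0072], [42.8, -0.0119, 0.0093], [52.4, -0.0102, 0.0111], [54.0, -0.0015, 0.002]]
```

Gripped: 24 mm opening at 20 N. I'll swing along the arc, first half.

Request:
apply_moves(dp=[[-0.006,0,-0.0055],[-0.0065,0,-0.0047],[-0.0065,0,-0.004],[-0.0067,0,-0.0034],[-0.007,0,-0.0028],[-0.0071,0,-0.0023],[-0.0074,0,-0.0016],[-0.0074,0,-0.001],[0,0,0]], twist=[[0,0,0],[0,0,0],[0,0,0],[0,0,0],[0,0,0],[0,0,0],[0,0,0],[0,0,0],[0,0,0]], fingers=[0.9,0.9,0.9,0.9,0.9,0.9,0.9,0.9,0.9])

```text
time: 5.45
position: [0.5227, -0.1156, 0.1282]
tool_rot: [0.176, 3.136, -0.003]
ft_force: [-1.6, -2.5, -1.7]
grip_width: 0.275
grip_force: 20.0
```

Run:
```python
from h import *
to()
im=get_image("scene"); cv2.imwrite("pics/s3.png",cv2.resize(im[90:240,180:370,::-1],None,fx=4,fy=4,interpolation=cv2.INTER_CUBIC))
```

```text
5.45 [ 0.5227 -0.1156  0.1282] axes [[-0.994, 0.112, -0.001], [0.112, 0.994, -0.002], [0.001, -0.002, -1.0]] [-1.6 -2.5 -1.7] 0.2745677593413795 20.00317978207022
```

View pics/s3.png

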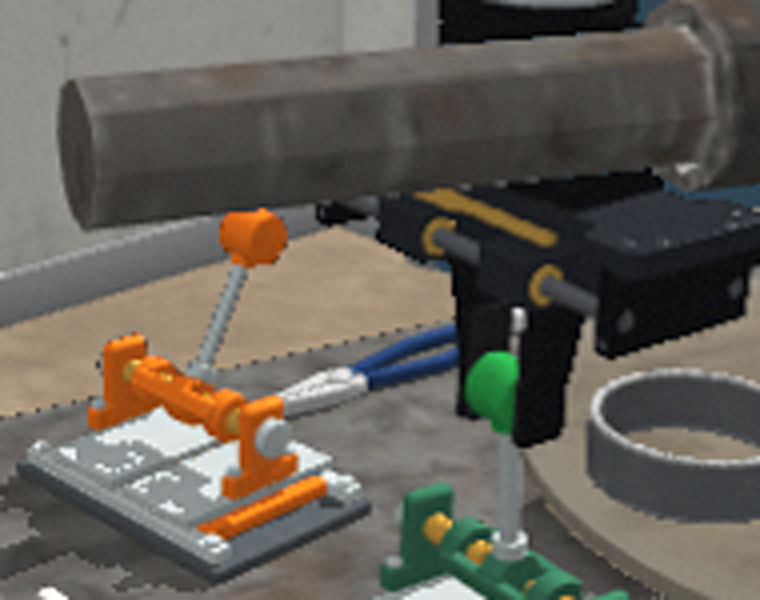

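The lever is gripped and close to upright (knob at about 302,188), with the orange puller untouched. Now the second half, down to the stop.

Request:
apply_moves(dp=[[-0.0151,0,-0.0001],[-0.0149,0,0.0024],[-0.0143,0,0.0049],[-0.0132,0,0.0072],[-0.006,0,0.0045],[-0.006,0,0.0048],[-0.005,0,0.0052],[-0.005,0,0.0059],[-0.0015,0,0.002],[0,0,0]], twist=[[0,0,0],[0,0,0],[0,0,0],[0,0,0],[0,0,0],[0,0,0],[0,0,0],[0,0,0],[0,0,0],[0,0,0]], fingers=[0.9,0.9,0.9,0.9,0.9,0.9,0.9,0.9,0.9,0.9])

```text
time: 6.5
position: [0.6013, -0.1259, 0.0932]
tool_rot: [-0.177, -3.136, 0.003]
ft_force: [-9.8, -3.5, 10.7]
grip_width: 0.272
grip_force: 20.0
```

Run:
```python
from h import *
to((.528+.9938*.069,-.118-.1113*.069,.055+.058-.0157))
```

```text
6.5 [ 0.6013 -0.1259  0.0932] axes [[-0.994, 0.113, 0.001], [0.113, 0.994, -0.002], [-0.001, -0.002, -1.0]] [-9.8 -3.5 10.7] 0.27229456389541923 19.972746446728706
(0.5965722, -0.1256797, 0.0973) tool dp [ 0.0048 -0.0003 -0.0041]
```

It is against the stop, with about 14 N opposing the motion. I'll let go and rise.

Request:
apply_moves(dp=[[0,0,0],[0,0,0],[0,0,0],[0,0,0],[0,0,0],[0,0,0]], twist=[[0,0,0],[0,0,0],[0,0,0],[0,0,0],[0,0,0],[0,0,0]], fingers=[0.5,0.4,0.3,0.3,0.3,0.3])

```text
time: 7.1
position: [0.6022, -0.1233, 0.091]
tool_rot: [0.175, 3.136, 0.0]
ft_force: [0.1, -0.2, -0.5]
grip_width: 0.676
grip_force: 0.0
```

Request:
apply_moves(dp=[[0,0,-0.01],[0,0,-0.02],[0,0,-0.03],[0,0,-0.03],[0,0,-0.03],[0,0.03,-0.02],[0,0.04,0],[0,0.04,0],[0,0.04,0],[0,0,0]], twist=[[0,0,0],[0,0,0],[0,0,0],[0,0,0],[0,0,0],[0,0,0],[0,0,0],[0,0,0],[0,0,0],[0,0,0]], fingers=[0.3,0.3,0.3,0.3,0.3,0.3,0.3,0.3,0.3,0.3])

```text
time: 8.1
position: [0.6191, 0.0345, 0.2313]
tool_rot: [0.158, 3.138, 0.007]
ft_force: [-0.2, 1.2, -0.5]
grip_width: 0.696
grip_force: 0.0
```

Run:
```python
from h import *
to()
im=get_image("scene"); cv2.imwrite("pics/s4.png",cv2.resize(im[120:300,180:370,::-1],None,fx=3.3,fy=3.3,interpolation=cv2.INTER_CUBIC))
print(blobs(im,(5,180,130),(14,255,255)),blobs(im,(50,150,110),(75,255,255),10))
```

```text
8.1 [0.6191 0.0345 0.2313] axes [[-0.995, 0.101, 0.0], [0.101, 0.995, 0.004], [0.0, 0.004, -1.0]] [-0.2  1.2 -0.5] 0.695972544405736 0.0
[([235, 142, 17, 15, 184], [242.7, 148.8]), ([202, 174, 52, 41, 629], [226.1, 192.2]), ([230, 209, 31, 16, 124], [245.2, 217.3])] [([330, 185, 17, 13, 109], [337.1, 190.1]), ([331, 197, 4, 4, 10], [332.8, 198.3])]
```

View pics/s4.png

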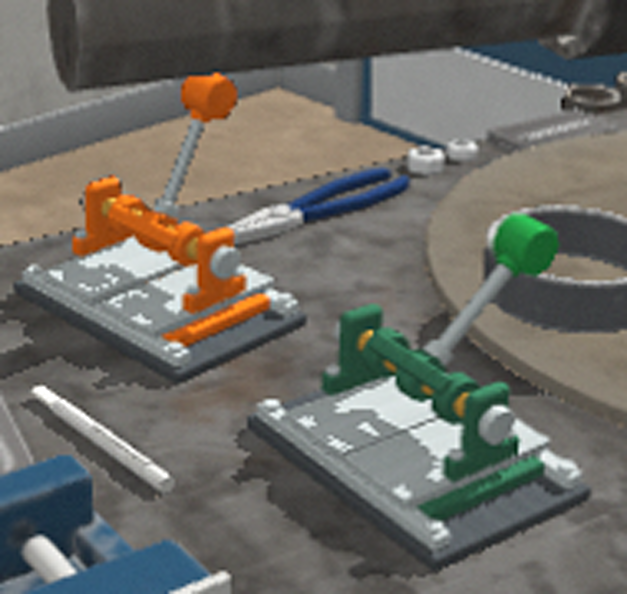

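The green plates have all but met, the lever is on the far side (knob at about 339,194), and the orange knob is at its starting pixel (242.7,148.8). I'll check the lever angle, then hand in.

Run:
```python
from h import *
m=np.array([.528,-.118,.055]); x=np.array([.9938,-.1113,0]); y=np.array([.1113,.9938,0])
e,d=ray("scene",(180+526/3.3,120+245/3.3)); p=e+d*((m-e)@y)/(d@y)-m
a=np.degrees(np.arctan2(p@x,p[2])); print(a,np.hypot(p@x,p[2]))
if a>44: print(ctrl.close_job())
```

```text
53.59980034727814 0.09233800355293577
the job is handed in; nothing more can be done
None
```

I swung the green lever over the top to its far stop and let go: the last picture shows the plates all but touching and the orange knob where it started. The job was handed in at about 8 s of the 40 s; no verdict came back.

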